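Zero and start the shear test at the control box

ROBOT

A 6-joint arm with a two-finger parallel gripper is mounted at the origin on the work surface. World frame = base frame: x ahead of the robot, y to its left, z up, the work surface at z = 0. Lengths are in m, angles in rad, forces in N, time in s.
With the tool pointing down it reaches from about 0.375 to 0.975 m from the base axis. Payload 3.8 kg.
Tool frame: the origin (TCP) lies between the finger pads; the fingertips stand 14 mm ahead of it and the grasp point (between the pads) lies 5 mm behind it (ctrl.tcp_to_tips is the distance from the TCP to the fingertips, in m); z points along the fingers, y is the line along which they close (so a half turn about z gives the same grasp; the last joint's range is limited). The gripper opens to 88 mm and grips with 3 to 60 N. Pads are 18 mm wide; open, the fingers measure 123 mm over their backs; the gripper's body (75 mm by 187 mm) begins 45 mm behind the grasp point.
Start: joints at [-0.037, 0.264, 1.604, -0, 1.274, -0.037], TCP at [0.675, -0, 0.23] pointing down, gripper open.
Joint ranges: [-2.63, 2.63], [-0.94, 2.18], [0.31, 2.57], [-1.31, 4.45], [0, 2.66], [-2.55, 2.55]. Speed limits (rad/s): [2.57, 2.57, 3.14, 3.14, 3.14, 3.14].

INTERFACE

Orientations are given as a unit quaternion [w, x, y, z].
In Python, from rig import ctrl, grip, cams gives the robot as it stands. The module is installed in compiled form; this text tells all that it offers. Calls block until the motion is done:
- ctrl.move_ptp(position, orientation): joint-space move of the TCP to a pose.
- ctrl.line_to(position, orientation=None, feed=0.15, f_stop=None): straight line of the TCP; orientation=None keeps the orientation; feed is the mean speed in m/s. With f_stop (N) it stops when the force on the tool has changed by that much, and returns True; else False.
- ctrl.move_joints(angles): joint-space move.
- grip(opening): opening from 0.0 (shut) to 1.0 (fully open); the grip force is fixed at half the most; returns when the fingers have stopped.
- ctrl.hold(seconds).
- ctrl.inverse_kinematics(position, orientation): joint angles nearest the present ones, or None.
- cams.snapshot(name): name is "scene" or "side" or "wrist"; returns a dict with "pixels" (420x560x3 uint8, red, green, blue), "range_z" (420x560 float32, m along the optical axis (not along the pixel's ray), 0 where there is no reading), "intrinsics" (3x3 intrinsics, pixels), "R" (3x3) and "t" (3): a world point X has camera coordinates R X + t. Camera axes: x right, y down, z forward; pixel columns grow to the right and rows downward; lengths in m; the calibration is good to about 2 mm. The wrist camera is an equidistant fisheye: a pixel r from the principal point sees the ray r / f radians off the axis. A picture is of the moment at which its call begins.
A pose or a line that the arm cannot do raises ctrl.Unreachable and nothing moves.
- ctrl.finish_job(): hands the job in; it is judged then, once.
Readings, each from a call of its own:
- ctrl.get_t(): time.
- ctrl.get_joints(): joint angles.
- ctrl.get_dq(): joint speeds.
- ctrl.get_effort(): joint torques, N m.
- ctrl.get_ee_pos(): TCP position.
- ctrl.get_tool_rot(): TCP orientation.
- ctrl.get_ft_force(): force on the tool from outside, world axes, zero at the start.
- ctrl.get_moment(): the same for the moment, N m.
- ctrl.get_grip_width(): opening from 0.0 (shut) to 1.0 (fully open).
- ctrl.get_gripper_force(): force on a finger pad.
Only numpy, scipy, OpenCV 4.12 (cv2) and the standard library are available. Lean on these libraries where they do the work, as an engineer would, in place of code of your own. Each camera call takes 0.05 s, during which the arm holds its last target. There are 200 camera calls.

TASK

The shear machine is loaded, so zero it and start the test from its white control box: first press the long bar key fully down and let it come back up, then press the small round key fully down and let it come back up. Press one key at a time, and do not press the square key or the big round key.

Things in the scene. Friction and masses are not known exactly. Their poses are not given: they have to be found in the camera images.
- control_box: White control box, 200 (x) x 290 (y) x 60 mm high, fixed to the table, turned up to 17 degrees; origin: centre of its underside, x to its far edge. Four keys stand in one row along y, 30 mm nearer the robot than the centre, 62 mm from centre to centre, in any order, each on an aluminium plate 68 x 54 x 4 mm. Behind the row are a display and a loose tin, up to 26 mm above its top.
- bar_key_top (a point): Long bar key (zero): the only oblong key, top 56 mm along x, 20 mm along y. Black plastic, sprung: travels 8 mm straight down, 1.4 N to start, 4.5 N fully down, comes back by itself. Top at a height of 82 mm, 18 mm above its mounting plate. Site: centre of the top face, sinks with the key; z up, x and y as the box's.
- small_round_key_top (a point): Small round key (start): a disc 22 mm across, the smallest of the four. Black plastic, sprung: travels 8 mm straight down, 1.4 N to start, 4.5 N fully down, comes back by itself. Top at a height of 82 mm, 18 mm above its mounting plate. Site: centre of the top face, sinks with the key; z up, x and y as the box's.
- square_key_top (a point): Square key, not to be pressed: top 40 x 40 mm. Black plastic, sprung: travels 8 mm straight down, 1.4 N to start, 4.5 N fully down, comes back by itself. Top at a height of 82 mm, 18 mm above its mounting plate. Site: centre of the top face, sinks with the key; z up, x and y as the box's.
- big_round_key_top (a point): Big round key, not to be pressed: a disc 40 mm across. Black plastic, sprung: travels 8 mm straight down, 1.4 N to start, 4.5 N fully down, comes back by itself. Top at a height of 82 mm, 18 mm above its mounting plate. Site: centre of the top face, sinks with the key; z up, x and y as the box's.
- bar_key (a joint): How far the long bar key is pressed, in m: 0 is up, 0.008 is fully down.
- small_round_key (a joint): How far the small round key is pressed, in m: 0 is up, 0.008 is fully down.

How it is judged:
By the outcome, as a careful person would: the job done as asked, in the order asked, and still so for the second after the job is handed in, with the robot touching nothing.
It also fails if it takes over 35 s, if anything falls off the work surface, if the arm or the gripper's body presses on something with over 40 N, if the wrist force passes 120 N, or if a joint passes its speed limit or range.

## Working session

There is one attempt and no reset: what is moved stays moved. The work goes in short steps, each a Python script; the robot and the scene stay as the last script left them, time stands still between calls to the robot, and variables do not carry over. Pictures are saved under pics/ and viewed, at most 10 in all, crops included, and the job is handed in when it is done.

```bash
mkdir -p pics && python3 - <<'E'
from rig import ctrl,cams
import cv2,numpy as np
for n in("scene","side","wrist"):
    s=cams.snapshot(n); cv2.imwrite(f"pics/{n}0.png",s["pixels"][...,::-1]); np.savez(f"{n}0.npz",**s)
    print(n,s["intrinsics"].round(1).tolist(),(-s["R"].T@s["t"]).round(3),s["R"].round(2).tolist(),(s["range_z"]>0).mean())
print(ctrl.get_tool_rot(),ctrl.get_t())
E
```

```text
scene [[411.2, 0.0, 283.7], [0.0, 411.2, 214.1], [0.0, 0.0, 1.0]] [ 1.003 -0.106  0.514] [[0.31, 0.95, -0.02], [0.65, -0.22, -0.73], [-0.7, 0.21, -0.68]] 0.9960969387755102
side [[524.4, 0.0, 282.8], [0.0, 524.4, 206.1], [0.0, 0.0, 1.0]] [0.172 0.472 0.608] [[-0.74, -0.67, 0.01], [-0.45, 0.48, -0.75], [0.5, -0.56, -0.66]] 0.9958715986394557
wrist [[325.2, 0.0, 279.8], [0.0, 325.2, 207.2], [0.0, 0.0, 1.0]] [0.674 0.068 0.384] [[1.0, -0.0, -0.0], [-0.0, -0.96, 0.26], [-0.0, -0.26, -0.96]] 0.9498086734693878
[-6.11005515e-04  7.07105579e-01  7.07107482e-01 -5.78831299e-04] 0.15
```

View pics/scene0.png

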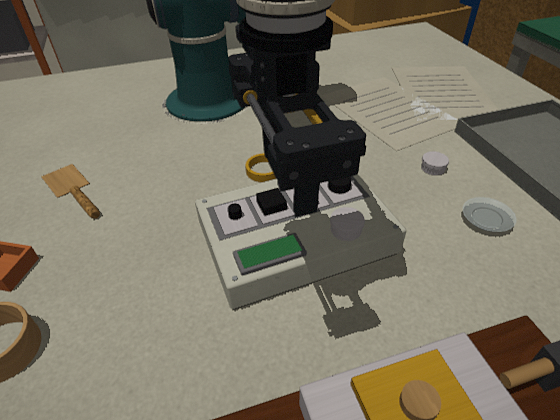

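View pics/wrist0.png

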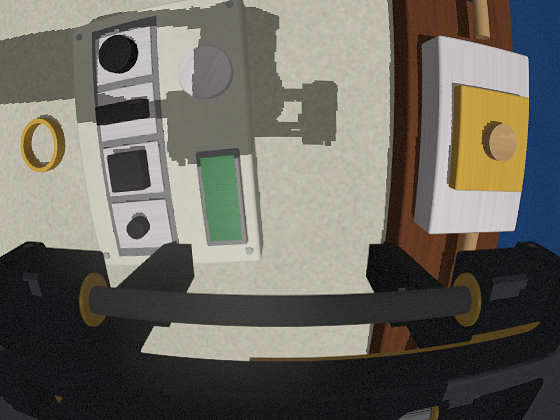

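View pics/side0.png

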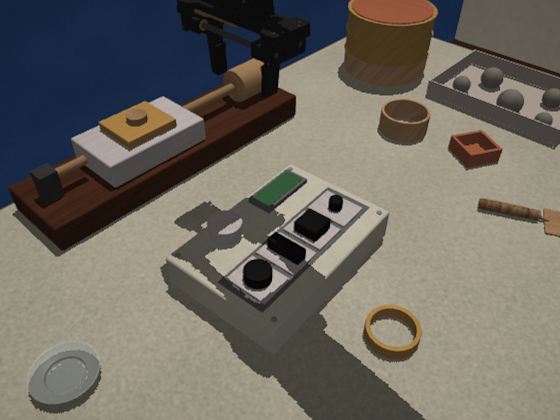

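The wrist view shows, from +y down: big round (118,53), bar (122,108), square (129,170) and small round (138,226). The side view shows the same order at (257,273), (287,248), (312,225) and (336,203). The scene view is partly blocked by the gripper. I'll measure the top faces from the wrist and side views.

```bash
cat > vis.py <<'E'
import numpy as np,cv2
def rays(s,px,fish):
    K=s["intrinsics"]; d=(np.asarray(px,float)-K[:2,2])/K[0,0]
    if fish:
        th=np.linalg.norm(d,axis=-1,keepdims=True); d=d*np.tan(th)/np.maximum(th,1e-9)
    return np.concatenate([d,np.ones_like(d[...,:1])],-1)@s["R"], -s["R"].T@s["t"]
def on_plane(s,px,fish,z):
    d,c=rays(s,px,fish); return c+d*((z-c[2])/d[...,2:])
def cloud(s,fish):
    v,u=np.mgrid[:420,:560]; d,c=rays(s,np.dstack([u,v]),fish)
    return c+d*s["range_z"][...,None]
E
python3 - <<'E'
import numpy as np,cv2
from vis import *
seeds={"wrist":dict(big=(118,53),bar=(122,108),sq=(129,170),small=(138,226)),"side":dict(big=(257,273),bar=(287,248),sq=(312,225),small=(336,203))}
cen={}
for n in seeds:
    s=dict(np.load(n+"0.npz")); f=n=="wrist"; P=cloud(s,f)
    dark=s["pixels"].max(-1)<62
    m=(dark&(P[...,2]>.074)&(P[...,2]<.09)&(s["range_z"]>0)).astype(np.uint8)
    k,lab,st,ce=cv2.connectedComponentsWithStats(m)
    for key,(u,v) in seeds[n].items():
        l=lab[v,u]; 
        if l==0: print(n,key,"miss",s["pixels"][v,u],P[v,u]); continue
        pts=on_plane(s,np.argwhere(lab==l)[:,::-1],f,.082)
        z=np.median(P[lab==l][:,2]); r=cv2.minAreaRect(pts[:,:2].astype(np.float32)*1000)
        cen[n,key]=ce[l]
        print(n,key,"px",ce[l].round(1),"z %.4f"%z,"rect",np.round(r[0],1),np.round(r[1],1),round(r[2],1),"mean",(pts.mean(0)*1000).round(1))
S={n:dict(np.load(n+"0.npz")) for n in seeds}
for key in seeds["wrist"]:
    if ("wrist",key) in cen and ("side",key) in cen:
        d1,c1=rays(S["wrist"],cen["wrist",key],True); d2,c2=rays(S["side"],cen["side",key],False)
        a=np.linalg.lstsq(np.c_[d1,-d2],c2-c1,rcond=None)[0]; p,q=c1+a[0]*d1,c2+a[1]*d2
        print("tri",key,((p+q)*500).round(1),"gap mm",np.linalg.norm(p-q)*1e3)
E
```

```text
wrist big px [116.2  53.2] z 0.0820 rect [509.7 145.8] [38.  42.9] 63.9 mean [510.  145.6  82. ]
wrist bar px [120.3 111.5] z 0.0819 rect [513.6  84.7] [58.3 20.2] 3.2 mean [514.5  84.9  82. ]
wrist sq px [127.  170.6] z 0.0819 rect [518.2  24. ] [42.7 39.6] 3.7 mean [518.4  24.6  82. ]
wrist small miss [62 61 60] [ 0.52436351 -0.03429904  0.08145723]
side big px [257.2 271.5] z 0.0807 rect [504.4 149.2] [37.1 43.8] 43.3 mean [504.  149.2  82. ]
side bar px [286.1 245.6] z 0.0804 rect [508.8  88.1] [58.3 24.2] 3.8 mean [508.   87.9  82. ]
side sq px [311.8 222.2] z 0.0804 rect [512.2  27.2] [42.2 45.8] 4.7 mean [512.2  27.1  82. ]
side small px [335.6 200.8] z 0.0800 rect [516.2 -34.1] [19.8 28.4] 37.5 mean [516.2 -34.4  82. ]
tri big [507.3 146.5  76.9] gap mm 0.6990601619965757
tri bar [511.6  84.6  76.5] gap mm 1.2918652669348063
tri sq [515.6  23.4  76.8] gap mm 1.136958454581465
```

```bash
python3 - <<'E'
from rig import ctrl,cams,grip
import numpy as np,cv2
from vis import *
q=[0,.70710678,.70710678,0]
grip(0.0)
S=[];C=[]
for i,p in enumerate([(.50,-.09,.24),(.53,-.02,.26)]):
    ctrl.move_ptp(p,q); ctrl.hold(.2)
    s=cams.snapshot("wrist"); S.append(s); cv2.imwrite(f"pics/w{i+1}.png",s["pixels"][...,::-1]); np.savez(f"w{i+1}.npz",**s)
    P=cloud(s,True)
    m=((s["pixels"].max(-1)<80)&(P[...,2]>.078)&(P[...,2]<.088)).astype(np.uint8)
    k,lab,st,ce=cv2.connectedComponentsWithStats(m); L=[]
    for l in range(1,k):
        if st[l,4]<100: continue
        pts=on_plane(s,np.argwhere(lab==l)[:,::-1],True,.082); r=cv2.minAreaRect(pts[:,:2].astype(np.float32)*1000)
        L.append((pts[:,1].mean(),ce[l]))
        print(i,"px",ce[l].round(1),"z %.4f"%np.median(P[lab==l][:,2]),"rect",np.round(r[0],1),np.round(r[1],1),round(r[2],1),"mean",(pts.mean(0)*1000).round(1))
    C.append(sorted(L,key=lambda a:-a[0]))
for (_,a),(_,b) in zip(*C):
    d1,c1=rays(S[0],a,True); d2,c2=rays(S[1],b,True)
    t=np.linalg.lstsq(np.c_[d1,-d2],c2-c1,rcond=None)[0]; p,r=c1+t[0]*d1,c2+t[1]*d2
    print("tri",((p+r)*500).round(1),"gap",np.linalg.norm(p-r)*1e3)
print(ctrl.get_t(),ctrl.get_ee_pos(),ctrl.get_ft_force(),ctrl.tcp_to_tips)
E
```

```text
0 px [291.   15.9] z 0.0820 rect [511.2  83.4] [55.  20.5] 3.4 mean [511.2  83.5  82. ]
0 px [295.5  75.8] z 0.0820 rect [515.3  22.4] [39.1 40.3] 3.5 mean [515.3  22.4  82. ]
0 px [299.6 138.9] z 0.0819 rect [519.8 -38.4] [21.1 20.3] 0.3 mean [519.4 -38.7  82. ]
1 px [258.6  27.8] z 0.0820 rect [507.1 146. ] [38.5 39.5] 41.6 mean [507.3 145.6  82. ]
1 px [262.5  85.3] z 0.0819 rect [511.1  84.1] [54.9 20.3] 3.7 mean [511.2  84.1  82. ]
1 px [267.1 144.5] z 0.0819 rect [515.4  23. ] [39.5 39.2] 3.6 mean [515.5  23.3  82. ]
1 px [271.7 202.5] z 0.0819 rect [519.5 -37.9] [19.9 19.7] 45.3 mean [519.7 -37.8  82. ]
tri [507.1 166.7 -84.2] gap 56.6930867188666
tri [513.   68.9 -45.1] gap 59.9760931412487
tri [518.  -12.1  15.4] gap 61.62706328954908
3.1667 [ 0.52946593 -0.02075866  0.25938953] [ 0.20060833 -0.35702452  0.68167335] 0.014
```

View pics/w1.png

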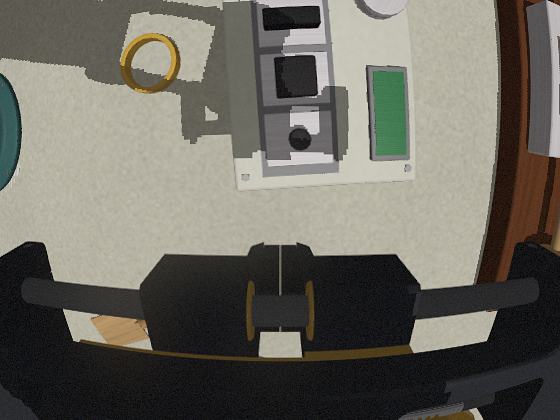

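w1 shows the bar (291,16), square (296,76) and small round key (300,139), with the shut fingers clear of the box. The "tri" lines paired different keys, because the big key was out of frame in the first picture. I'll redo that pairing as a check, then press the bar.

```bash
cat > press.py <<'E'
from rig import ctrl
import numpy as np
from scipy.spatial.transform import Rotation as Ro
x,y,z,w=(Ro.from_euler("z",3.9,degrees=True)*Ro.from_quat([.70710678,.70710678,0,0])).as_quat()
q=[w,x,y,z]
def press(x,y):
    ctrl.move_ptp([x,y,.14],q); ctrl.line_to([x,y,.102],q,feed=.06); ctrl.hold(.3)
    f0=ctrl.get_ft_force()
    hit=ctrl.line_to([x,y,.083],q,feed=.012,f_stop=12)
    print("hit",hit,np.round(ctrl.get_ee_pos(),4),"dF",np.round(ctrl.get_ft_force()-f0,2))
    ctrl.hold(.3); print("held",np.round(ctrl.get_ee_pos(),4),np.round(ctrl.get_ft_force()-f0,2))
    ctrl.line_to([x,y,.14],q,feed=.06); ctrl.hold(.3)
    print("up",np.round(ctrl.get_ee_pos(),4),np.round(ctrl.get_ft_force()-f0,2),"t",ctrl.get_t())
E
python3 - <<'E'
import numpy as np
from vis import *
a,b=[dict(np.load(f"w{i}.npz")) for i in(1,2)]
ok=True
for n,u,v in(("bar",(291,15.9),(262.5,85.3)),("sq",(295.5,75.8),(267.1,144.5)),("small",(299.6,138.9),(271.7,202.5))):
    d1,c1=rays(a,u,True); d2,c2=rays(b,v,True)
    t=np.linalg.lstsq(np.c_[d1,-d2],c2-c1,rcond=None)[0]; p,r=c1+t[0]*d1,c2+t[1]*d2
    print("tri",n,((p+r)*500).round(1),"gap",np.linalg.norm(p-r)*1e3)
    ok&=abs((p+r)[2]/2-.082)<.006
if ok:
    from press import press
    press(.5112,.0838)
E
```

```text
tri bar [511.2  84.3  79. ] gap 0.2587639794686792
tri sq [515.4  22.9  77.6] gap 0.1648669201253271
tri small [519.6 -39.   77.4] gap 0.014254855049249183
hit False [0.5113 0.0838 0.0831] dF [-0.59 -0.79  0.63]
held [0.5112 0.0838 0.083 ] [-1.4   0.41  0.62]
up [0.511  0.0838 0.1397] [-1.27 -0.69  1.01] t 8.3667
```

The press met no force. I'll lower to just above the key and look before going deeper.

```bash
python3 - <<'E'
from rig import ctrl,cams
from press import q
import numpy as np,cv2
ctrl.line_to([.5112,.0838,.096],q,feed=.06); ctrl.hold(.2)
ims=[]
for n in("side","scene","wrist"):
    s=cams.snapshot(n); np.savez(f"d_{n}.npz",**s); ims.append(s["pixels"][...,::-1])
a=cv2.resize(ims[0][160:340,170:400],None,fx=1.7,fy=1.7); b=cv2.resize(ims[1][130:310,190:420],None,fx=1.7,fy=1.7)
cv2.imwrite("pics/d1.png",np.hstack([a,b])); cv2.imwrite("pics/d2.png",ims[2])
print(ctrl.get_grip_width(),ctrl.get_ft_force(),ctrl.get_t())
E
```

```text
0.0038290030371905957 [-0.6798879   0.27287936 -0.34530572] 9.6
```

View pics/d1.png

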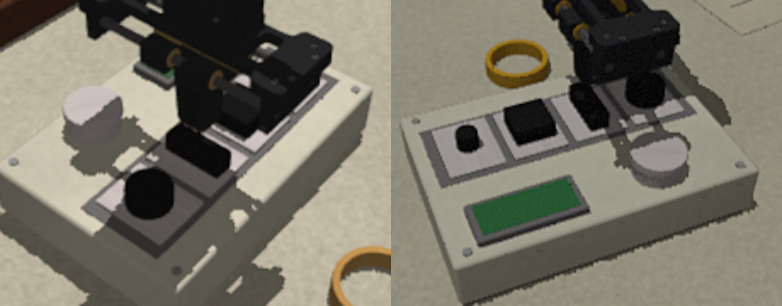

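View pics/d2.png

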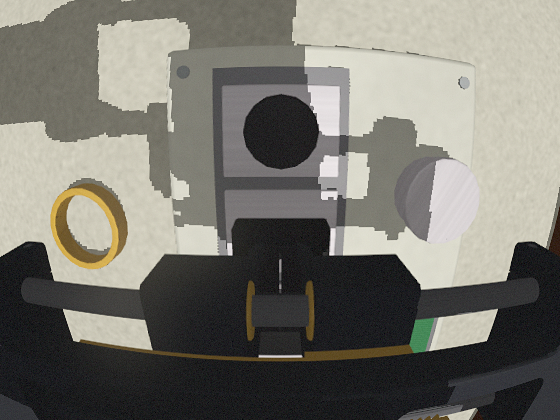

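```bash
python3 - <<'E'
import numpy as np
from vis import *
s=dict(np.load("d_side.npz")); P=cloud(s,False)
for v in range(215,262,3):
    print(v,[ "%d,%d,%d"%tuple(P[v,u]*1000) for u in (274,279,284,289,294,299)])
w=dict(np.load("d_wrist.npz")); P=cloud(w,True)
for v in range(205,300,10): print(v,[ "%d,%d,%d"%tuple(P[v,u]*1000) for u in (240,265,280,295,315)])
E
```

```text
215 ['523,95,135', '516,93,137', '507,93,143', '479,116,176', '493,89,149', '495,77,140']
218 ['523,95,129', '516,93,132', '508,92,137', '498,93,143', '494,88,143', '495,76,134']
221 ['522,96,125', '517,92,125', '507,93,132', '497,94,139', '493,89,139', '496,76,128']
224 ['523,95,118', '517,92,120', '508,92,125', '499,93,132', '495,87,131', '497,74,120']
227 ['522,96,114', '517,92,114', '508,92,120', '498,93,128', '495,86,125', '497,74,114']
230 ['557,59,58', '515,94,111', '507,92,115', '498,93,122', '495,86,118', '522,42,70']
233 ['538,80,80', '516,93,104', '507,92,109', '498,93,116', '498,83,109', '521,44,65']
236 ['533,85,81', '527,80,82', '507,92,104', '498,93,111', '526,49,59', '518,47,63']
239 ['529,89,80', '524,84,80', '519,79,80', '525,61,62', '523,52,58', '516,49,60']
242 ['525,94,81', '519,90,82', '516,83,79', '511,78,79', '515,61,63', '513,53,59']
245 ['523,96,78', '517,92,80', '512,87,79', '506,83,80', '501,78,80', '507,59,61']
248 ['522,96,73', '514,94,77', '508,92,80', '503,87,79', '497,82,80', '492,78,80']
251 ['524,94,64', '514,95,71', '505,94,78', '498,91,80', '493,8
[... 316 characters left out ...]
', '518,102,63', '530,103,64']
215 ['485,94,62', '501,95,64', '509,96,64', '518,96,63', '531,97,63']
225 ['487,92,77', '501,94,78', '510,94,77', '518,95,78', '529,95,77']
235 ['488,88,81', '502,89,82', '510,89,81', '518,90,82', '529,91,82']
245 ['488,82,82', '502,93,105', '510,93,105', '517,94,105', '530,85,81']
255 ['498,117,174', '503,93,117', '510,93,117', '516,93,117', '517,119,174']
265 ['498,118,181', '503,93,129', '510,91,123', '516,93,127', '516,119,180']
275 ['499,118,186', '504,93,137', '510,87,124', '515,94,137', '516,118,185']
285 ['499,117,190', '504,93,146', '510,81,124', '515,93,144', '515,118,190']
295 ['500,117,193', '505,110,182', '511,76,123', '512,110,181', '515,116,191']
```

Depth shows the shut fingertips at about z = 0.102 while the TCP is at 0.096. They stand about 20 mm higher than nominal, so the first press never touched. Their x and y are centred over the bar. I'll press deeper, with a force stop.

```bash
sed -i 's/,\.102\],q,feed=\.06/,.083],q,feed=.06/; s/,\.083\],q,feed=\.012/,.058],q,feed=.012/; s/ctrl.move_ptp(\[x,y,.14\],q); //' press.py && sed -n 6,11p press.py && python3 - <<'E'
from press import press
press(.5112,.0838)
E
```

```text
def press(x,y):
    ctrl.line_to([x,y,.083],q,feed=.06); ctrl.hold(.3)
    f0=ctrl.get_ft_force()
    hit=ctrl.line_to([x,y,.058],q,feed=.012,f_stop=12)
    print("hit",hit,np.round(ctrl.get_ee_pos(),4),"dF",np.round(ctrl.get_ft_force()-f0,2))
    ctrl.hold(.3); print("held",np.round(ctrl.get_ee_pos(),4),np.round(ctrl.get_ft_force()-f0,2))
hit True [0.5112 0.0838 0.0655] dF [ 0.25 -0.68  4.66]
held [0.5112 0.0838 0.0655] [-0.08 -0.33  3.53]
up [0.5111 0.0838 0.1398] [ 0.48 -0.67 -1.06] t 13.6667
```

The bar took 12 N, which is far above its 4.5 N spring, so it reached its stop. TCP z there was 0.0655, which puts the tips at about 0.072, as expected for fully down. The key then released. Next is the small round key, with a side picture while it is held down.

```bash
sed -i 's/ctrl.hold(.3); print("held"/ctrl.hold(.3); snap(); print("held"/; s/f_stop=12/f_stop=14/' press.py && cat >> press.py <<'E'
def snap():
    from rig import cams
    np.savez("held.npz",**cams.snapshot("side"))
E
python3 - <<'E'
from rig import ctrl,cams
import numpy as np,cv2
from press import press,q
from vis import *
ctrl.line_to([.5196,-.0382,.14],q,feed=.12)
press(.5196,-.0382)
s=cams.snapshot("side"); np.savez("after.npz",**s)
h=dict(np.load("held.npz"))
for n,d in(("held",h),("after",s)):
    P=cloud(d,False); k=P[190:215,322:352].reshape(-1,3)
    m=(d["pixels"][190:215,322:352].max(-1)<75).ravel()&(k[:,2]>.05)&(k[:,2]<.09)
    print(n,m.sum(),np.percentile(k[m][:,2],[50,90]) if m.any() else "")
    z=P[235:255,275:298][...,2]; print(" bar z",np.median(z[(z>.06)&(z<.09)]))
cv2.imwrite("pics/h1.png",np.hstack([cv2.resize(a["pixels"][150:290,220:380,::-1],None,fx=2.4,fy=2.4) for a in(h,s)]))
E
```

```text
hit True [ 0.5196 -0.0382  0.0655] dF [-0.36  0.    5.65]
held [ 0.5196 -0.0382  0.0655] [-1.22 -0.32  4.27]
up [ 0.5195 -0.0382  0.1398] [ 0.01 -0.75  0.19] t 19.6917
held 215 [0.0798725  0.08738678]
 bar z 0.08001901363135505
after 210 [0.07797525 0.0811543 ]
 bar z 0.0799576036945473
```

View pics/h1.png

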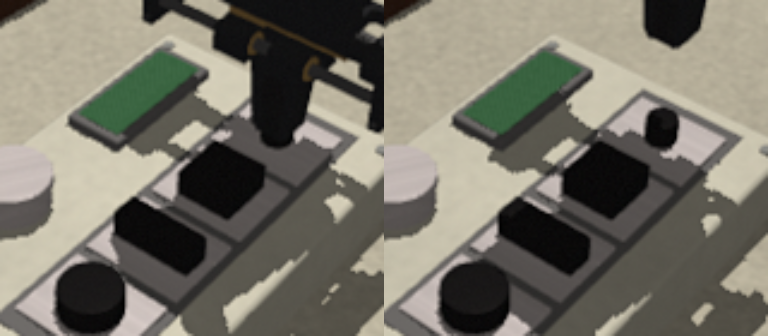

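The left half (held) shows the fingertip pressing the small key to its stop at (278,135). The right half (after) shows all four keys up again and the tool clear. Both presses stopped at the same height, so I'm handing in.

```bash
python3 -c "
from rig import ctrl
print(ctrl.finish_job(),ctrl.get_t())"
```

```text
the job is handed in; nothing more can be done
the job is handed in; nothing more can be done
```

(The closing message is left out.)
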